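Unlock the tile jig's eccentric cam and close the slide on the tile

TASK

The slide of the tile jig is locked by the yellow eccentric cam. Before moving the slide, push the cam's black peg round until the steel lever points at the red mark, so that the cam's low point faces the slide; then push the blue slide forward by its black upright plate until it has driven the teal tile fully home against the fence. Move the tile only with the slide, never with the fingers and never lifting it, leave the cam at its low point, and leave the other things on the bench where they are.

Things in the scene. Friction and masses are not known exactly. Their poses are not given: they have to be found in the camera images.
- jig: Fixed grey jig board 340 (x) x 300 (y) x 18 mm. Origin on the bench top; board spans x -170..170, y -138..162. +x = 'forward', the way the slide closes (within 0.35 rad of the robot's x); y left. In this frame: tile channel along x at y -62 between rails (tops z 25); fence face x 138, top z 42; cam pivot x 30, y 70; red mark on the board ahead of the pivot, x 131..165, y 70.
- fence (a point): Middle of the fence face that the tile must meet (jig frame x 138, y -62, z 22 mm); axes as the jig's.
- cam (a joint): Cam angle about its vertical pivot, rad, counter-clockwise from above. 0 = low point faces the slide, lever points forward (jig +x) at the red mark. Starts at 1.6 to 2.6 (lever to the left or back left): turn it clockwise, via the left side. No stop at 0 (goes on to -0.9); stays where left. Until it is low it blocks the slide at 20 mm x (1 + cos angle); pushing the slide does not turn it.
- cam_axis (a point): Point on the cam's pivot axis, on top of the yellow disc (z 44 mm); x axis along the lever. The disc, radius 45 mm, spans z 30 to 44 mm; its centre is 20 mm from the pivot, towards the lever.
- cam_peg (a point): Centre of the top of the black upright peg on the end of the cam's steel lever: peg 22 mm in diameter, from z 52 mm (top of the lever, 22 mm wide) to z 100 mm (this point), 78 mm from the pivot axis. Push it sideways with the fingertips; about 2 N turns the cam.
- slide (a joint): Travel of the blue slide along jig +x, m. Starts between -0.020 and 0; 0.038 when the tile is fully home against the fence. Moves stiffly (friction about 2 N), stays where it is left. Range -0.030 to 0.045.
- push_face (a point): Centre of the rear (robot-side) face of the slide's black upright plate, to be pushed towards jig +x: 50 mm wide (y), 14 thick, from z 41 (top of the blue block, which reaches 23 mm behind this face) to z 91; this point at z 71. The block's front, 98 mm wide, pushes the tile 37 mm ahead of this point. A blue arm (top z 44) runs left to the brass shoe that bears on the cam.
- tile: Loose teal ceramic tile 100 x 100 x 8 mm, 0.18 kg, lying flat on the jig board in the channel in front of the slide, 22 to 36 mm short of the fence. Origin at the centre of its underside (z 18 mm); sides along the jig's axes. Its centre is 50 mm behind the fence face when home.
- pot: Bystander: small jar with red cap, 34 mm diameter, 50 mm high, on the jig board's rear left corner. Origin under its centre.
- glue: Bystander: white bottle with red cap, 64 mm diameter, 170 mm high, on the bench left of the jig. Origin under its centre.
- can: Bystander: can with green label, 72 mm diameter, 100 mm high, on the bench left of the jig. Origin under its centre.
- dish: Bystander: white square dish of shards, 140 x 140 x 32 mm, on the bench right of the jig. Origin under its centre.
- spatula: Bystander: spatula 200 mm long lying on the bench right of the jig. Origin near its middle.
- offcuts: Bystander: stack of three 50 x 50 mm tile offcuts, 24 mm high, on the bench right of the jig. Origin under its centre.
Mind the look-alikes: they are no part of the job. What is meant by the tile is not purple, and is the larger of those in its own colour.

How it is judged:
By the outcome, as a careful person would: the job done as asked, in the order asked, and still so for the second after the job is handed in, with the robot touching nothing.
It also fails if it takes over 51 s, if anything falls off the work surface, if the arm or the gripper's body presses on something with over 40 N, if the wrist force passes 120 N, or if a joint passes its speed limit or range.

ROBOT

A 6-joint arm with a two-finger parallel gripper is mounted at the origin on the work surface. World frame = base frame: x ahead of the robot, y to its left, z up, the work surface at z = 0. Lengths are in mm, angles in degrees, forces in N, time in s.
With the tool pointing down it reaches from about 300 to 850 mm from the base axis. Payload 4.2 kg.
Tool frame: the origin (TCP) lies at the very end of the fingers, on their centre line; the grasp point (between the pads) lies 19 mm behind it (env.grasp_offset is the distance from the TCP to the grasp point, in mm); z points along the fingers, y is the line along which they close (so a half turn about z gives the same grasp; the last joint's range is limited). The gripper opens to 91 mm and grips with 3 to 60 N. Pads are 32 mm wide; open, the fingers measure 118 mm over their backs; the gripper's body (76 mm by 178 mm) begins 60 mm behind the grasp point.
Start: joints at [-66.52, 18.312, 89.639, -0, 72.044, -1.146], TCP at [239.601, -522.718, 213.976] pointing down, gripper open.
Joint ranges: [-177.97, 177.97], [-48.28, 115.42], [12.27, 149.76], [-77.06, 257.06], [2.81, 150.46], [-146.56, 146.56]. Speed limits (degrees/s): [147.25, 147.25, 180, 180, 180, 180].

INTERFACE

Orientations are given as [roll, pitch, yaw] about the fixed x, y, z axes, in that order (R = Rz(yaw) Ry(pitch) Rx(roll)).
In Python, from workcell import env gives the robot as it stands. The module is installed in compiled form; this text tells all that it offers.
- The arm moves only by the tool send_rows, never from a script. Its argument "motion" is a list of rows, each an object of numbers: "tx", "ty", "tz": the shift along the tool's x, y, z in units of 500 mm (1.0 is 500 mm); "rx", "ry", "rz": the turn, a rotation vector about the tool's x, y, z in units of 30 degrees (1.0 is 30 degrees); "gripper": the closure, from -1 (fully open) to 1 (shut). In form: [{"tx": .., "ty": .., "tz": .., "rx": .., "ry": .., "rz": .., "gripper": ..}, ...]. A call has 1 to 12 rows; each row shifts and turns the commanded pose from where the row before left it, along the tool's axes as they then stand; what a row does not reach is not made up. A row lasts 1/8 s, in which the tool goes at most 62.5 mm and 10.7 degrees, less where a joint would pass 70% of its speed; a pose out of reach is approached as far as the arm can. A call with a number of a shift or a turn outside -1 to 1 is refused whole. A call with a gripper value outside its range is refused whole. The fingers move at their own pace and stop on an object; "grip_force" is the grip in N (left out, the last holds). Time passes only in rows, so rows that do not move let the fingers close. It gives the time, the measured TCP pose, the force, the opening and the grip force at its end, in the units of the state.
- env.state(): the state, without advancing time (a new reading comes with each control period).
- env.grab_frame(name): name is "scene" or "top" or "wrist"; returns a dict with "frame" (384x512x3 uint8, red, green, blue), "vertical_fov" (degrees; the focal length in pixels is half the picture's height over the tangent of half this angle, whatever the lens; pixels are square), "cx", "cy" (the principal point, pixels), "rvec" (rotation vector, rad) and "tvec" (3), from world to camera coordinates, as OpenCV has them; the wrist camera has in their place "T_tool_cam" (4x4, takes a point from camera to tool coordinates, whose origin is the TCP and whose axes are the flange's). Camera axes: x right, y down, z forward; pixel columns grow to the right and rows downward; lengths in mm; the calibration is good to about 2 mm. A picture is of the moment at which its call begins: read the wrist's pose just before it. There is no depth.
- env.job_done(): hands the job in; it is judged then, once.
The state is a dict: "time_s": time; "qpos": joint angles; "qvel": joint speeds; "effort": joint torques, N m; "ee_pos": TCP position; "ee_rot": TCP orientation; "force": force on the tool from outside, world axes, zero at the start; "torque": the same for the moment, N m; "gripper_width": finger opening in mm; "gripper_force": force on a finger pad.
Only numpy, scipy, OpenCV 4.12 (cv2) and the standard library are available. Lean on these libraries where they do the work, as an engineer would, in place of code of your own. Each camera call takes 0.05 s, during which the arm holds its last target. There are 200 camera calls.

## Working session

There is one attempt and no reset: what is moved stays moved. The work goes in short steps, Python scripts to look and compute and a tool call to move; the robot and the scene stay as the last step left them, time stands still between calls to the robot, and variables do not carry over. Pictures are saved under pics/ and viewed, at most 10 in all, crops included, and the job is handed in when it is done.

Besides the shell and the picture viewer there is one more tool, called after ">>>" as a command line: name --argument value ..., lists and objects as JSON in quotes. send_rows: Moves the arm, as the interface text tells. Shifts and turns lie within -1 to 1; 1 stands for 500 mm of shift or 30 degrees of turn. Its arguments: {"type":"object","properties":{"motion":{"type":"array"},"grip_force":{"type":"number"}},"required":["motion"]}

```bash
mkdir -p pics
cat > h.py <<'E'
import numpy as np, cv2, pickle
from workcell import env
def grab(n):
    f=env.grab_frame(n); pickle.dump(f,open(n+'.pkl','wb')); return f
def K(f):
    F=192/np.tan(np.radians(f['vertical_fov'])/2); return np.array([[F,0,f['cx']],[0,F,f['cy']],[0,0,1]])
def ray(f,uv,z):
    R=cv2.Rodrigues(np.array(f['rvec'],float))[0]; t=np.array(f['tvec'],float).ravel()
    c=-R.T@t; d=R.T@np.linalg.inv(K(f))@np.array([uv[0],uv[1],1.]); return c+d*(z-c[2])/d[2]
def proj(f,p):
    return cv2.projectPoints(np.array(p,float).reshape(-1,1,3),np.array(f['rvec'],float),np.array(f['tvec'],float),K(f),None)[0].reshape(-1,2)
E
python3 - <<'E'
from h import *
print(env.state())
a=grab('top');b=grab('scene')
for n,f in(('top',a),('scene',b)):
    cv2.imwrite(f'pics/{n}1.png',cv2.resize(f['frame'][:,:,::-1],(800,600),interpolation=cv2.INTER_CUBIC))
    print({k:v for k,v in f.items() if k!='frame'})
E
```

```text
{'time_s': 0.0, 'qpos': array([-6.65188743e+01,  1.83508705e+01,  8.97085593e+01,  4.54068275e-04,
        7.20442769e+01, -1.14729291e+00]), 'qvel': array([ 0.06710658, -0.05871322, -0.08186132, -0.10774781, -0.09910485,
       -0.00587433]), 'effort': array([-1.24032511e-03, -4.12466669e+01, -2.31976980e+01,  7.26451795e-02,
        4.57495172e-02, -1.57747077e-04]), 'ee_pos': array([ 239.40064888, -522.21175403,  213.11343074]), 'ee_rot': array([-1.79896323e+02, -2.50809867e-03,  2.46282760e+01]), 'force': array([ 0.71902226, -0.86731235, -0.43081146]), 'torque': array([ 0.0666237 ,  0.01989583, -0.04034388]), 'gripper_force': 0.0, 'gripper_width': 91.28548616285768}
{'vertical_fov': 51.917380920600344, 'cx': 254.1691958240501, 'cy': 192.7260982339658, 'rvec': array([ 2.16190926, -2.17105968,  0.13848416]), 'tvec': array([   5.19912902,  477.16296383, 1058.98809992])}
{'vertical_fov': 51.045980410844166, 'cx': 254.74448019392202, 'cy': 190.0520258332004, 'rvec': array([ 1.30953151,  2.07478009, -1.0300411 ]), 'tvec': array([ 191.99445578, -181.96371706, 1566.73358685])}
```

View pics/top1.png

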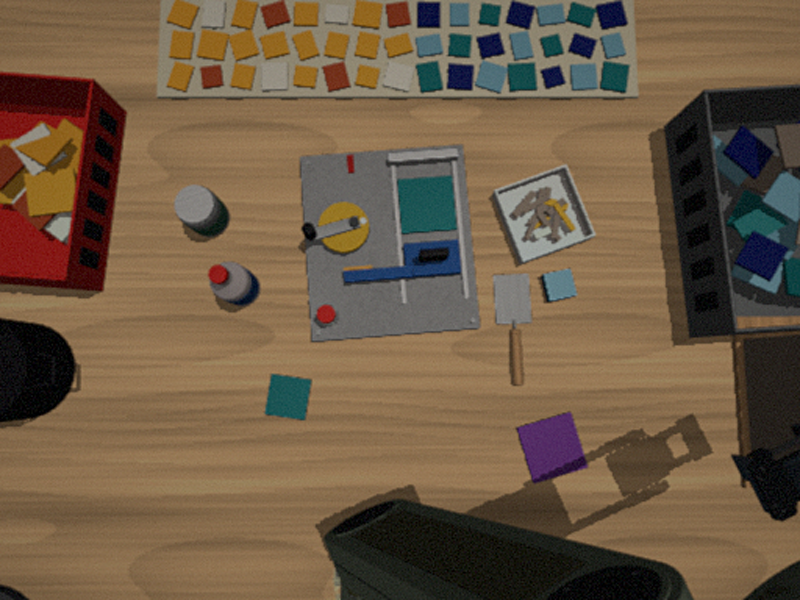

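View pics/scene1.png

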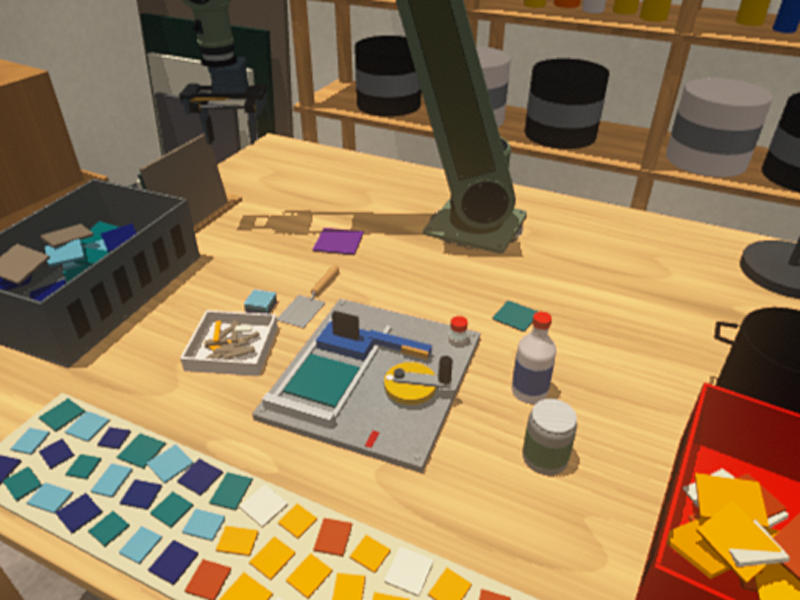

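The top view (800x600 pixels) shows the jig board with corners near (301,157), (462,147), (478,327) and (312,341).

- **Tile candidates:** teal in the channel at (427,205), a smaller teal one on the bench at (289,397), purple at (552,447), and mosaic pieces. I choose (427,205).
- **Peg candidates:** black peg at the lever's end at (308,231), pivot knob at (354,222), black plate at (433,256). The peg is (308,231) and the push plate is (433,256).

The lever points left and slightly back. The glue, can and pot are to its left.

Run:
```python
from h import *
f=pickle.load(open('top.pkl','rb')); im=f['frame']; s=1.5625
hsv=cv2.cvtColor(im,cv2.COLOR_RGB2HSV)
def at(m,u,v,name,z):
    n,l,st,c=cv2.connectedComponentsWithStats(m.astype(np.uint8))
    p=np.array([u,v])/s; d=[np.hypot(*(c[i]-p)) if st[i][4]>8 else 1e9 for i in range(1,n)]; i=1+int(np.argmin(d))
    cn=cv2.findContours((l==i).astype(np.uint8),0,1)[0][0]; r=cv2.minAreaRect(cn)
    print(name,'px',(c[i]*s).round(0),'area',st[i][4],'ctr',ray(f,c[i],z).round(1)); return l==i,r,c[i]
H,S,V=[hsv[...,i].astype(int) for i in range(3)]
# board corners by view
cor=np.array([[301,157],[462,147],[478,327],[312,341]])/s
g=cv2.cvtColor(im,cv2.COLOR_RGB2GRAY)
c=cv2.cornerSubPix(cv2.GaussianBlur(g,(3,3),0),cor.astype(np.float32).reshape(-1,1,2),(4,4),(-1,-1),(3,50,.01)).reshape(-1,2)
W=np.array([ray(f,p,18) for p in c]); print((c*s).round(0),W.round(1))
J=np.array([[170,162],[170,-138],[-170,-138],[-170,162]],float)
A=J-J.mean(0);B=W[:,:2]-W[:,:2].mean(0)
th=np.arctan2((A[:,0]*B[:,1]-A[:,1]*B[:,0]).sum(),(A*B).sum()); R=np.array([[np.cos(th),-np.sin(th)],[np.sin(th),np.cos(th)]])
o=W[:,:2].mean(0)-R@J.mean(0); print('yaw',np.degrees(th),'o',o,'res',(o+J@R.T-W[:,:2]).round(1))
np.savez('jig',th=th,o=o)
toJ=lambda p:(R.T@(p[:2]-o)).round(1)
for nm,m,u,v,z in [('mark',((H<8)|(H>172))&(S>130),350,163,18),('tile',(H>80)&(H<100)&(S>120),427,205,26),('yellow',(H>18)&(H<32)&(S>150)&(V>100),344,230,44),
  ('peg',V<55,308,231,85),('plate',V<50,433,256,91),('pot',((H<8)|(H>172))&(S>130),325,315,50)]:
    l,r,cc=at(m,u,v,nm,z); w=ray(f,cc,z); print('   jig',toJ(w),[toJ(ray(f,p,z)).tolist() for p in cv2.boxPoints(r)] if nm in('tile','plate') else '')
for nm,u,v,z in [('can',195,197,100),('gluecap',217,273,170)]:
    w=ray(f,np.array([u,v])/s,z);print(nm,w.round(0),toJ(w))
x,y=180,90
x0,y0,x1,y1=185,85,315,225
cv2.imwrite('pics/crop1.png',cv2.resize(im[y0:y1,x0:x1,::-1],None,fx=4.2,fy=4.2,interpolation=cv2.INTER_CUBIC))
```

```text
[[300. 156.]
 [462. 147.]
 [478. 329.]
 [309. 342.]] [[ 745.5  179.8   18. ]
 [ 762.8 -117.4   18. ]
 [ 427.2 -139.8   18. ]
 [ 406.5  159.    18. ]]
yaw 3.662459541500478 o [586.25778002   8.42800326] res [[ 0.   1.1]
 [ 2.  -1.1]
 [-1.8 -0.3]
 [-0.2  0.3]]
mark px [350. 163.] area 43 ctr [732.6  88.6  18. ]
   jig [151.2  70.7] 
tile px [426. 204.] area 1180 ctr [652.9 -50.   26. ]
   jig [ 62.8 -62.6] [[111.6, -13.7], [113.2, -111.8], [14.6, -111.7], [13.1, -14.6]]
yellow px [347. 239.] area 294 ctr [585.6  90.6  44. ]
   jig [ 4.6 82. ] 
peg px [309. 232.] area 78 ctr [589.1 153.   85. ]
   jig [ 12.1 144.1] 
plate px [432. 255.] area 157 ctr [547.2 -54.9  91. ]
   jig [-43.  -60.7] [[-33.2, -29.5], [-31.2, -86.5], [-53.1, -86.9], [-55.1, -30.1]]
pot px [325. 313.] area 112 ctr [453.6 127.   50. ]
   jig [-124.8  126.8] 
can [645. 341. 100.] [ 80.2 328.5]
gluecap [505. 281. 170.] [-63.7 277.3]
```

View pics/crop1.png

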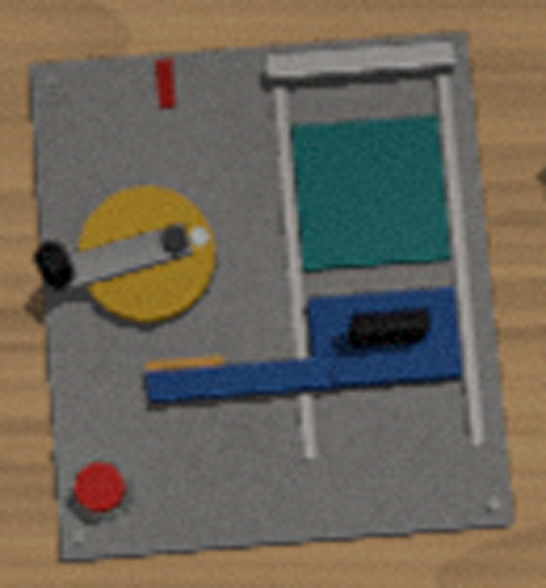

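The crop confirms the choice: peg at crop (53,265), plate (390,327), large teal tile in the channel (370,195), and red mark (165,83). The cam angle is about 1.8 rad. Next I'll cage the peg between partly open fingers and follow the arc.

```bash
cat >> h.py <<'E'
from scipy.spatial.transform import Rotation as Ro
J=np.load('jig.npz') if __import__('os').path.exists('jig.npz') else None
def jw(x,y):
    th=float(J['th']);return np.array([np.cos(th)*x-np.sin(th)*y,np.sin(th)*x+np.cos(th)*y])+J['o']
YAW=np.degrees(float(J['th']))
def wj(p):
    th=float(J['th']);d=np.array(p[:2])-J['o'];return np.array([np.cos(th)*d[0]+np.sin(th)*d[1],-np.sin(th)*d[0]+np.cos(th)*d[1]])
def plan(p0,yaw0,pts,g):
    """pts: list of (pos, yaw, nrows); prints rows"""
    p=np.array(p0,float);y=yaw0;out=[]
    for q,yq,n in pts:
        q=np.array(q,float);st=(q-p)/n;dy=(yq-y)/n
        for _ in range(n):
            R=Ro.from_euler('xyz',[180,0,y],degrees=True).as_matrix()
            d=np.round(R.T@st/500,3);r=round(-dy/30,3)
            out.append(dict(tx=d[0],ty=d[1],tz=d[2],rz=r,gripper=g))
            p=p+R@d*500;y=y-r*30
    print('[',', '.join('{'+', '.join(f'"{k}":{float(v):g}' for k,v in o.items() if v or k=="gripper")+'}' for o in out),']'); print('end',p.round(1),round(y,2))
E
python3 - <<'E'
from h import *
a=103.6
p=jw(30+78*np.cos(np.radians(a)),70+78*np.sin(np.radians(a))); print(p,YAW)
plan([239.6,-522.7,214],24.63,[([*p,200],a+YAW,16)],0)
E
```

```text
[588.57857747 154.68791895] 3.662459541500478
[ {"tx":0.075, "ty":-0.059, "tz":0.002, "rz":-0.172, "gripper":0}, {"tx":0.08, "ty":-0.052, "tz":0.002, "rz":-0.172, "gripper":0}, {"tx":0.084, "ty":-0.044, "tz":0.002, "rz":-0.172, "gripper":0}, {"tx":0.088, "ty":-0.037, "tz":0.002, "rz":-0.172, "gripper":0}, {"tx":0.091, "ty":-0.029, "tz":0.002, "rz":-0.172, "gripper":0}, {"tx":0.093, "ty":-0.02, "tz":0.002, "rz":-0.172, "gripper":0}, {"tx":0.095, "ty":-0.012, "tz":0.002, "rz":-0.172, "gripper":0}, {"tx":0.095, "ty":-0.003, "tz":0.002, "rz":-0.172, "gripper":0}, {"tx":0.095, "ty":0.005, "tz":0.002, "rz":-0.172, "gripper":0}, {"tx":0.094, "ty":0.014, "tz":0.002, "rz":-0.172, "gripper":0}, {"tx":0.093, "ty":0.022, "tz":0.002, "rz":-0.172, "gripper":0}, {"tx":0.09, "ty":0.03, "tz":0.002, "rz":-0.172, "gripper":0}, {"tx":0.087, "ty":0.038, "tz":0.002, "rz":-0.172, "gripper":0}, {"tx":0.083, "ty":0.046, "tz":0.002, "rz":-0.172, "gripper":0}, {"tx":0.079, "ty":0.053, "tz":0.002, "rz":-0.172, "gripper":0}, {"tx":0.074, "ty":0.06, "tz":0.002, "rz":-0.172, "gripper":0} ]
end [587.6 154.9 198. ] 107.19
```

>>> send_rows --motion '[{"tx": 0.075,"ty": -0.059,"tz": 0.002,"rz": -0.172,"gripper": 0},{"tx": 0.08,"ty": -0.052,"tz": 0.002,"rz": -0.172,"gripper": 0},{"tx": 0.084,"ty": -0.044,"tz": 0.002,"rz": -0.172,"gripper": 0},{"tx": 0.088,"ty": -0.037,"tz": 0.002,"rz": -0.172,"gripper": 0},{"tx": 0.091,"ty": -0.029,"tz": 0.002,"rz": -0.172,"gripper": 0},{"tx": 0.093,"ty": -0.02,"tz": 0.002,"rz": -0.172,"gripper": 0},{"tx": 0.095,"ty": -0.012,"tz": 0.002,"rz": -0.172,"gripper": 0},{"tx": 0.095,"ty": -0.003,"tz": 0.002,"rz": -0.172,"gripper": 0},{"tx": 0.095,"ty": 0.005,"tz": 0.002,"rz": -0.172,"gripper": 0},{"tx": 0.094,"ty": 0.014,"tz": 0.002,"rz": -0.172,"gripper": 0},{"tx": 0.093,"ty": 0.022,"tz": 0.002,"rz": -0.172,"gripper": 0},{"tx": 0.09,"ty": 0.03,"tz": 0.002,"rz": -0.172,"gripper": 0}]'

```text
invalid input at $.motion[0]: expected keys tx, ty, tz, rx, ry, rz, gripper
```

>>> send_rows --motion '[{"tx": 0.087,"ty": 0.038,"tz": 0.002,"rz": -0.172,"gripper": 0},{"tx": 0.083,"ty": 0.046,"tz": 0.002,"rz": -0.172,"gripper": 0},{"tx": 0.079,"ty": 0.053,"tz": 0.002,"rz": -0.172,"gripper": 0},{"tx": 0.074,"ty": 0.06,"tz": 0.002,"rz": -0.172,"gripper": 0},{"gripper": 0},{"gripper": 0}]'

```text
invalid input at $.motion[0]: expected keys tx, ty, tz, rx, ry, rz, gripper
```

Run:
```python
from h import *
s=env.state(); f=grab('wrist'); im=f['frame']
T=np.eye(4);T[:3,:3]=Ro.from_euler('xyz',s['ee_rot'],degrees=True).as_matrix();T[:3,3]=s['ee_pos']
print(s['ee_pos'],s['ee_rot'],s['gripper_width'],s['force'],s['time_s'])
M=np.linalg.inv(T@np.array(f['T_tool_cam'])); f['rvec']=cv2.Rodrigues(M[:3,:3])[0];f['tvec']=M[:3,3]; pickle.dump(f,open('wrist.pkl','wb'))
for z in(100,60): print('peg pred',proj(f,[*jw(11.7,145.8),z])*1.5625, 'tcp',proj(f,s['ee_pos'])*1.5625)
cv2.imwrite('pics/w1.png',cv2.resize(im[:,:,::-1],(800,600)))
```

```text
[ 239.41800732 -522.28983129  213.21217357] [-1.79910526e+02 -1.51476587e-03  2.46249158e+01] 91.33843341009147 [-0.09367564  0.19916133 -0.66475184] 0.1
peg pred [[-1245.02031436 -1736.26779865]] tcp [[404.25188977 367.64915178]]
peg pred [[ -868.55575899 -1302.92677019]] tcp [[404.25188977 367.64915178]]
```

View pics/w1.png

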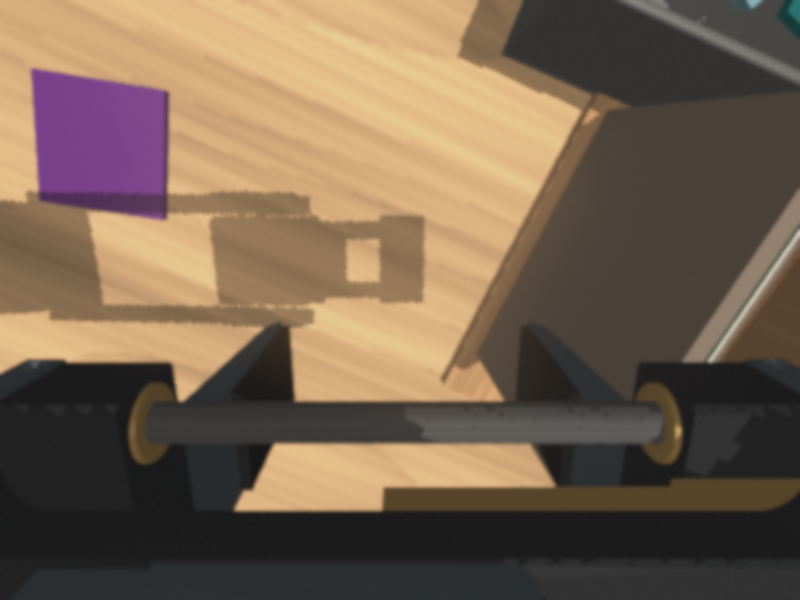

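The rows need every key, so nothing moved. The wrist view shows only the start area, with the purple tile at (100,140). I'm resending with all keys.

>>> send_rows --motion '[{"tx": 0.075,"ty": -0.059,"tz": 0.002,"rx": 0,"ry": 0,"rz": -0.172,"gripper": 0},{"tx": 0.08,"ty": -0.052,"tz": 0.002,"rx": 0,"ry": 0,"rz": -0.172,"gripper": 0},{"tx": 0.084,"ty": -0.044,"tz": 0.002,"rx": 0,"ry": 0,"rz": -0.172,"gripper": 0},{"tx": 0.088,"ty": -0.037,"tz": 0.002,"rx": 0,"ry": 0,"rz": -0.172,"gripper": 0},{"tx": 0.091,"ty": -0.029,"tz": 0.002,"rx": 0,"ry": 0,"rz": -0.172,"gripper": 0},{"tx": 0.093,"ty": -0.02,"tz": 0.002,"rx": 0,"ry": 0,"rz": -0.172,"gripper": 0},{"tx": 0.095,"ty": -0.012,"tz": 0.002,"rx": 0,"ry": 0,"rz": -0.172,"gripper": 0},{"tx": 0.095,"ty": -0.003,"tz": 0.002,"rx": 0,"ry": 0,"rz": -0.172,"gripper": 0},{"tx": 0.095,"ty": 0.005,"tz": 0.002,"rx": 0,"ry": 0,"rz": -0.172,"gripper": 0},{"tx": 0.094,"ty": 0.014,"tz": 0.002,"rx": 0,"ry": 0,"rz": -0.172,"gripper": 0},{"tx": 0.093,"ty": 0.022,"tz": 0.002,"rx": 0,"ry": 0,"rz": -0.172,"gripper": 0},{"tx": 0.09,"ty": 0.03,"tz": 0.002,"rx": 0,"ry": 0,"rz": -0.172,"gripper": 0}]'

```text
time_s: 1.65
ee_pos: [501.5, -12.9, 201.8]
ee_rot: [-180.0, 0.0, 86.7]
force: [0.3, -0.7, -0.1]
gripper_width: 45.5
gripper_force: 0.0
```

>>> send_rows --motion '[{"tx": 0.087,"ty": 0.038,"tz": 0.002,"rx": 0,"ry": 0,"rz": -0.172,"gripper": 0},{"tx": 0.083,"ty": 0.046,"tz": 0.002,"rx": 0,"ry": 0,"rz": -0.172,"gripper": 0},{"tx": 0.079,"ty": 0.053,"tz": 0.002,"rx": 0,"ry": 0,"rz": -0.172,"gripper": 0},{"tx": 0.074,"ty": 0.06,"tz": 0.002,"rx": 0,"ry": 0,"rz": -0.172,"gripper": 0},{"tx": 0,"ty": 0,"tz": 0,"rx": 0,"ry": 0,"rz": 0,"gripper": 0},{"tx": 0,"ty": 0,"tz": 0,"rx": 0,"ry": 0,"rz": 0,"gripper": 0}]'

```text
time_s: 2.4
ee_pos: [587.0, 154.4, 197.4]
ee_rot: [-179.9, 0.0, 107.2]
force: [-0.3, -0.8, 0.1]
gripper_width: 45.7
gripper_force: 0.0
```

```bash
sed -i "s/for k,v in o.items() if v or k==\"gripper\")/for k,v in dict(tx=o['tx'],ty=o['ty'],tz=o['tz'],rx=0,ry=0,rz=o['rz'],gripper=o['gripper']).items())/; s/{float(v):g}/{float(v)+0:g}/" h.py
cat >> h.py <<'E'
def wrist(name,pts=()):
    s=env.state(); f=env.grab_frame('wrist')
    T=np.eye(4);T[:3,:3]=Ro.from_euler('xyz',s['ee_rot'],degrees=True).as_matrix();T[:3,3]=s['ee_pos']
    print(s['ee_pos'].round(1),s['ee_rot'].round(2),s['gripper_width'],s['force'].round(1),s['time_s'])
    M=np.linalg.inv(T@np.array(f['T_tool_cam'])); f['rvec']=cv2.Rodrigues(M[:3,:3])[0];f['tvec']=M[:3,3]
    for p in pts: print(p,(proj(f,p)*1.5625).round(0))
    cv2.imwrite(name,cv2.resize(f['frame'][:,:,::-1],(800,600))); return f
E
python3 - <<'E'
from h import *
wrist('pics/w2.png',[[*jw(11.7,145.8),100],[*jw(30,70),52]])
E
```

```text
[587.  154.4 197.4] [-1.7991e+02  3.0000e-02  1.0718e+02] 45.68362219559778 [-0.3 -0.8  0.1] 2.4
[np.float64(588.6204061228126), np.float64(154.67761180358525), 100] [[404. 296.]]
[np.float64(611.7250187054458), np.float64(80.20139494607812), 52] [[405. 378.]]
```

View pics/w2.png

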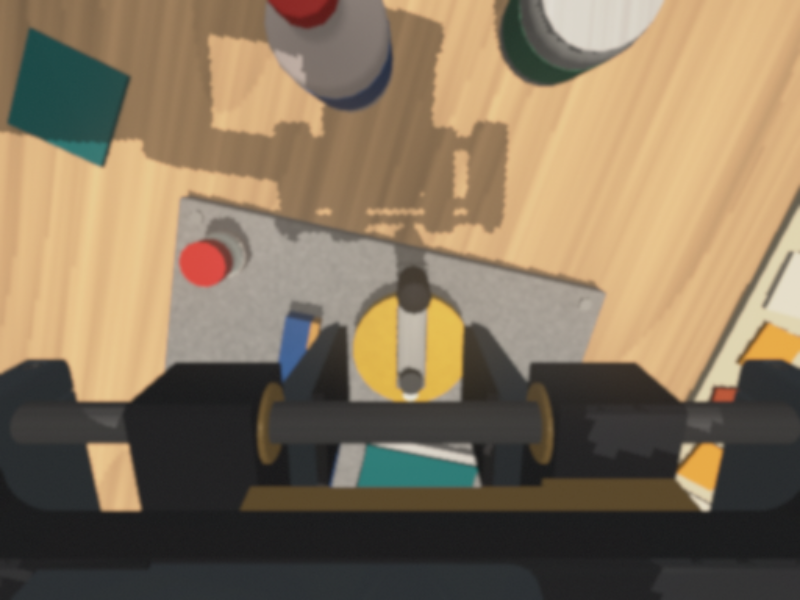

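The peg top is at (414,293) and the pivot at (411,380), a few pixels right of prediction. That puts the jig about 3–4 mm further forward, which agrees with the mark reading of 151 vs 148. The lever lines up with the tool. I'll correct the jig origin and descend.

Run:
```python
from h import *
th=float(J['th']);o=J['o']+3.5*np.array([np.cos(th),np.sin(th)]);np.savez('jig',th=th,o=o)
import h; h.J=dict(th=th,o=o)
def P(a,z=64): return [*jw(30+78*np.cos(np.radians(a)),70+78*np.sin(np.radians(a))),z]
s=env.state(); p=s['ee_pos'];y=s['ee_rot'][2]
plan(p,y,[(P(103.6,130),103.6+YAW,2),(P(103.6),103.6+YAW,3)],0)
L=[(P(a),a+YAW,1) for a in np.linspace(103.6,12,17)[1:]]
plan(P(103.6),103.6+YAW,L,0)
```

```text
[ {"tx":-0.001, "ty":0.005, "tz":0.068, "rx":0, "ry":0, "rz":-0.002, "gripper":0}, {"tx":-0.001, "ty":0.005, "tz":0.068, "rx":0, "ry":0, "rz":-0.002, "gripper":0}, {"tx":0, "ty":0, "tz":0.044, "rx":0, "ry":0, "rz":0, "gripper":0}, {"tx":0, "ty":0, "tz":0.044, "rx":0, "ry":0, "rz":0, "gripper":0}, {"tx":0, "ty":0, "tz":0.044, "rx":0, "ry":0, "rz":0, "gripper":0} ]
end [592.1 154.4  63.7] 107.26
[ {"tx":-0.001, "ty":0.016, "tz":0, "rx":0, "ry":0, "rz":0.191, "gripper":0}, {"tx":-0.001, "ty":0.015, "tz":0, "rx":0, "ry":0, "rz":0.191, "gripper":0}, {"tx":0, "ty":0.016, "tz":0, "rx":0, "ry":0, "rz":0.19, "gripper":0}, {"tx":-0.001, "ty":0.015, "tz":0, "rx":0, "ry":0, "rz":0.191, "gripper":0}, {"tx":-0.001, "ty":0.016, "tz":0, "rx":0, "ry":0, "rz":0.191, "gripper":0}, {"tx":-0.001, "ty":0.015, "tz":0, "rx":0, "ry":0, "rz":0.191, "gripper":0}, {"tx":0, "ty":0.016, "tz":0, "rx":0, "ry":0, "rz":0.191, "gripper":0}, {"tx":-0.001, "ty":0.016, "tz":0, "rx":0, "ry":0, "rz":0.191, "gripper":0}, {"tx":-0.001, "ty":0.015, "tz":0, "rx":0, "ry":0, "rz":0.19, "gripper":0}, {"tx":-0.001, "ty":0.016, "tz":0, "rx":0, "ry":0, "rz":0.191, "gripper":0}, {"tx":-0.001, "ty":0.015, "tz":0, "rx":0, "ry":0, "rz":0.191, "gripper":0}, {"tx":0, "ty":0.016, "tz":0, "rx":0, "ry":0, "rz":0.191, "gripper":0}, {"tx":-0.001, "ty":0.015, "tz":0, "rx":0, "ry":0, "rz":0.191, "gripper":0}, {"tx":-0.001, "ty":0.016, "tz":0, "rx":0, "ry":0, "rz":0.191, "gripper":0}, {"tx":-0.001, "ty":0.015, "tz":0, "rx":0, "ry":0, "rz":0.19, "gripper":0}, {"tx":0, "ty":0.016, "tz":0, "rx":0, "ry":0, "rz":0.191, "gripper":0} ]
end [690.5 101.6  64. ] 15.67
```

>>> send_rows --motion '[{"tx": -0.001,"ty": 0.005,"tz": 0.068,"rx": 0,"ry": 0,"rz": 0,"gripper": 0},{"tx": -0.001,"ty": 0.005,"tz": 0.068,"rx": 0,"ry": 0,"rz": 0,"gripper": 0},{"tx": 0,"ty": 0,"tz": 0.044,"rx": 0,"ry": 0,"rz": 0,"gripper": 0},{"tx": 0,"ty": 0,"tz": 0.044,"rx": 0,"ry": 0,"rz": 0,"gripper": 0},{"tx": 0,"ty": 0,"tz": 0.044,"rx": 0,"ry": 0,"rz": 0,"gripper": 0},{"tx": 0,"ty": 0,"tz": 0,"rx": 0,"ry": 0,"rz": 0,"gripper": 0}]'

```text
time_s: 3.2
ee_pos: [591.1, 153.7, 62.7]
ee_rot: [-179.8, 0.0, 107.1]
force: [-0.9, -0.5, 0.3]
gripper_width: 45.7
gripper_force: 0.0
```

Run:
```python
from h import *
wrist('pics/w3.png')
```

```text
[591.1 153.7  62.7] [-179.77    0.    107.08] 45.66638272628543 [-0.9 -0.5  0.3] 3.2
```

View pics/w3.png

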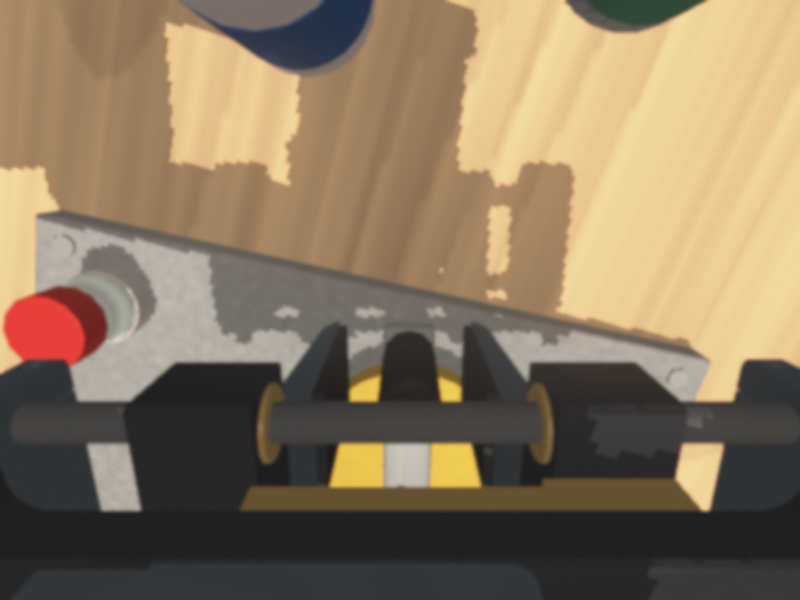

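The peg is centred between the fingers: column 408, fingers at 346 and 464. Running the arc.

>>> send_rows --motion '[{"tx": -0.001,"ty": 0.016,"tz": 0,"rx": 0,"ry": 0,"rz": 0.191,"gripper": 0},{"tx": -0.001,"ty": 0.015,"tz": 0,"rx": 0,"ry": 0,"rz": 0.191,"gripper": 0},{"tx": 0,"ty": 0.016,"tz": 0,"rx": 0,"ry": 0,"rz": 0.191,"gripper": 0},{"tx": -0.001,"ty": 0.015,"tz": 0,"rx": 0,"ry": 0,"rz": 0.191,"gripper": 0},{"tx": -0.001,"ty": 0.016,"tz": 0,"rx": 0,"ry": 0,"rz": 0.191,"gripper": 0},{"tx": -0.001,"ty": 0.015,"tz": 0,"rx": 0,"ry": 0,"rz": 0.191,"gripper": 0},{"tx": 0,"ty": 0.016,"tz": 0,"rx": 0,"ry": 0,"rz": 0.191,"gripper": 0},{"tx": -0.001,"ty": 0.016,"tz": 0,"rx": 0,"ry": 0,"rz": 0.191,"gripper": 0}]'

```text
time_s: 4.25
ee_pos: [653.3, 148.7, 65.4]
ee_rot: [180.0, -0.0, 61.1]
force: [-2.9, -0.7, -0.0]
gripper_width: 45.8
gripper_force: 0.8
```

>>> send_rows --motion '[{"tx": -0.001,"ty": 0.015,"tz": 0,"rx": 0,"ry": 0,"rz": 0.191,"gripper": 0},{"tx": -0.001,"ty": 0.016,"tz": 0,"rx": 0,"ry": 0,"rz": 0.191,"gripper": 0},{"tx": -0.001,"ty": 0.015,"tz": 0,"rx": 0,"ry": 0,"rz": 0.191,"gripper": 0},{"tx": 0,"ty": 0.016,"tz": 0,"rx": 0,"ry": 0,"rz": 0.191,"gripper": 0},{"tx": -0.001,"ty": 0.015,"tz": 0,"rx": 0,"ry": 0,"rz": 0.191,"gripper": 0},{"tx": -0.001,"ty": 0.016,"tz": 0,"rx": 0,"ry": 0,"rz": 0.191,"gripper": 0},{"tx": -0.001,"ty": 0.015,"tz": 0,"rx": 0,"ry": 0,"rz": 0.191,"gripper": 0},{"tx": 0,"ty": 0.016,"tz": 0,"rx": 0,"ry": 0,"rz": 0.191,"gripper": 0}]'

```text
time_s: 5.25
ee_pos: [691.0, 101.6, 65.5]
ee_rot: [-180.0, -0.0, 15.3]
force: [-1.3, 1.6, 0.1]
gripper_width: 45.5
gripper_force: 0.8
```

Run:
```python
from h import *
s=env.state();j=wj(s['ee_pos']);print('jig',j,np.degrees(np.arctan2(j[1]-70,j[0]-30)),np.hypot(j[1]-70,j[0]-30))
def P(a,z): return [*jw(30+78*np.cos(np.radians(a)),70+78*np.sin(np.radians(a))),z]
p=s['ee_pos'];a0=s['ee_rot'][2]-YAW
plan(p,a0+YAW,[(P(a,p[2]),a+YAW,1) for a in np.linspace(a0,-8.2,7)[1:]],0)
```

```text
jig [106.93212673  86.26403928] 11.937002470553562 78.63250661713522
[ {"tx":-0.002, "ty":0.01, "tz":0, "rx":0, "ry":0, "rz":0.11, "gripper":0}, {"tx":0, "ty":0.009, "tz":0, "rx":0, "ry":0, "rz":0.11, "gripper":0}, {"tx":0, "ty":0.009, "tz":0, "rx":0, "ry":0, "rz":0.11, "gripper":0}, {"tx":0, "ty":0.009, "tz":0, "rx":0, "ry":0, "rz":0.11, "gripper":0}, {"tx":-0.001, "ty":0.009, "tz":0, "rx":0, "ry":0, "rz":0.11, "gripper":0}, {"tx":0, "ty":0.009, "tz":0, "rx":0, "ry":0, "rz":0.11, "gripper":0} ]
end [692.9  74.1  65.5] -4.53
```

>>> send_rows --motion '[{"tx": -0.001,"ty": 0.01,"tz": 0,"rx": 0,"ry": 0,"rz": 0.11,"gripper": 0},{"tx": 0,"ty": 0.009,"tz": 0,"rx": 0,"ry": 0,"rz": 0.11,"gripper": 0},{"tx": 0,"ty": 0.009,"tz": 0,"rx": 0,"ry": 0,"rz": 0.11,"gripper": 0},{"tx": 0,"ty": 0.009,"tz": 0,"rx": 0,"ry": 0,"rz": 0.11,"gripper": 0},{"tx": -0.001,"ty": 0.009,"tz": 0,"rx": 0,"ry": 0,"rz": 0.11,"gripper": 0},{"tx": 0,"ty": 0.009,"tz": 0,"rx": 0,"ry": 0,"rz": 0.11,"gripper": 0},{"tx": 0,"ty": 0,"tz": 0,"rx": 0,"ry": 0,"rz": 0,"gripper": 0}]'

```text
time_s: 6.12
ee_pos: [694.1, 74.0, 65.5]
ee_rot: [-180.0, -0.1, -4.3]
force: [0.4, -0.4, -0.0]
gripper_width: 45.9
gripper_force: 0.0
```

Run:
```python
from h import *
s=env.state();j=wj(s['ee_pos']);print('jig',j)
f=wrist('pics/w4.png',[[*jw(131,70),18],[*jw(165,70),18],[*jw(108,70),100]])
b=grab('scene')
im=np.vstack([cv2.resize(f['frame'],(600,450))[:300],cv2.resize(b['frame'][170:320,150:350],(600,300+150))[:300]])[:,:,::-1]
cv2.imwrite('pics/c4.png',im)
```

```text
jig [108.32015889  58.50689373]
[694.1  74.   65.5] [-1.7999e+02 -1.2000e-01 -4.3100e+00] 45.853667789802884 [ 0.4 -0.4 -0. ] 6.125
[np.float64(716.0115968857029), np.float64(86.87669355012119), 18] [[377. 287.]]
[np.float64(749.942158207509), np.float64(89.04856103851797), 18] [[366. 218.]]
[np.float64(693.058570109187), np.float64(85.4074890726763), 100] [[373. 417.]]
```

View pics/c4.png

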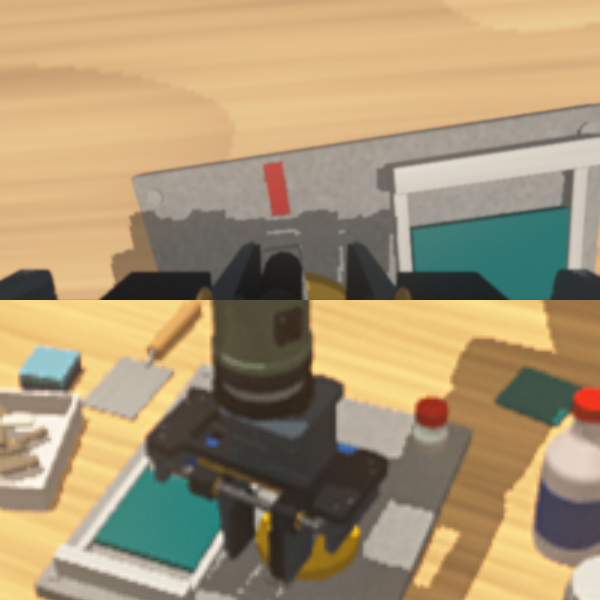

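The red mark at (275,190) in the upper half lines up with the peg at (283,265) and the lever. The kinematics also put the peg near jig y 70, an angle of about 0. I'll back off, lift, and move behind the plate.

Run:
```python
from h import *
s=env.state();p=s['ee_pos'];y=s['ee_rot'][2]
t=[*jw(-86,-62),160]
q=p+[-0.,0,0]; R=Ro.from_euler('xyz',s['ee_rot'],degrees=True).as_matrix(); q=p-R[:,1]*8
plan(p,y,[(q,y,1),([*q[:2],160],y,2),(t,YAW,5)],0)
plan(t,YAW,[([*t[:2],56],YAW,3)],1)
```

```text
[ {"tx":0, "ty":-0.016, "tz":0, "rx":0, "ry":0, "rz":0, "gripper":0}, {"tx":0, "ty":0, "tz":-0.095, "rx":0, "ry":0, "rz":0, "gripper":0}, {"tx":0, "ty":0, "tz":-0.095, "rx":0, "ry":0, "rz":0, "gripper":0}, {"tx":-0.07, "ty":0.062, "tz":0, "rx":0, "ry":0, "rz":-0.053, "gripper":0}, {"tx":-0.072, "ty":0.06, "tz":0, "rx":0, "ry":0, "rz":-0.053, "gripper":0}, {"tx":-0.074, "ty":0.058, "tz":0, "rx":0, "ry":0, "rz":-0.053, "gripper":0}, {"tx":-0.075, "ty":0.056, "tz":0, "rx":0, "ry":0, "rz":-0.053, "gripper":0}, {"tx":-0.077, "ty":0.054, "tz":0, "rx":0, "ry":0, "rz":-0.053, "gripper":0} ]
end [507.8 -59.4 160.1] 3.68
[ {"tx":0, "ty":0, "tz":0.069, "rx":0, "ry":0, "rz":0, "gripper":1}, {"tx":0, "ty":0, "tz":0.069, "rx":0, "ry":0, "rz":0, "gripper":1}, {"tx":0, "ty":0, "tz":0.069, "rx":0, "ry":0, "rz":0, "gripper":1} ]
end [507.9 -58.7  56.5] 3.66
```

>>> send_rows --motion '[{"tx": 0,"ty": -0.016,"tz": 0,"rx": 0,"ry": 0,"rz": 0,"gripper": 0},{"tx": 0,"ty": 0,"tz": -0.095,"rx": 0,"ry": 0,"rz": 0,"gripper": 0},{"tx": 0,"ty": 0,"tz": -0.095,"rx": 0,"ry": 0,"rz": 0,"gripper": 0},{"tx": -0.07,"ty": 0.062,"tz": 0,"rx": 0,"ry": 0,"rz": -0.053,"gripper": 1},{"tx": -0.072,"ty": 0.06,"tz": 0,"rx": 0,"ry": 0,"rz": -0.053,"gripper": 1},{"tx": -0.074,"ty": 0.058,"tz": 0,"rx": 0,"ry": 0,"rz": -0.053,"gripper": 1},{"tx": -0.075,"ty": 0.056,"tz": 0,"rx": 0,"ry": 0,"rz": -0.053,"gripper": 1},{"tx": -0.077,"ty": 0.054,"tz": 0,"rx": 0,"ry": 0,"rz": -0.053,"gripper": 1},{"tx": 0,"ty": 0,"tz": 0,"rx": 0,"ry": 0,"rz": 0,"gripper": 1},{"tx": 0,"ty": 0,"tz": 0,"rx": 0,"ry": 0,"rz": 0,"gripper": 1}]'

```text
time_s: 7.48
ee_pos: [508.3, -58.6, 159.5]
ee_rot: [180.0, -0.1, 3.7]
force: [-0.7, 0.1, 0.2]
gripper_width: 0.5
gripper_force: 0.0
```

Run:
```python
from h import *
s=env.state();print(s['ee_pos'],wj(s['ee_pos']),s['gripper_width'])
f=grab('top');im=f['frame'];print([(proj(f,[*jw(x,y),z])).round(1).tolist() for x,y,z in((108,70,100),(30,70,52),(148,70,18),(-53.5,-62,91))])
w=wrist('pics/x.png')
a=cv2.resize(im[85:225,185:315],None,fx=4,fy=4,interpolation=cv2.INTER_CUBIC)
cv2.imwrite('pics/c5.png',a[:,:,::-1])
```

```text
[508.27341934 -58.63897598 159.50309273] [-85.60922718 -61.9484869 ] 0.4521459740965592
[[[222.9, 108.3]], [[225.8, 141.6]], [[224.0, 104.2]], [[277.2, 165.9]]]
[508.5 -58.4 159.3] [ 1.80e+02 -1.00e-01  3.69e+00] 0.7324609282921457 [1.3 0.9 0.3] 7.525
```

View pics/c5.png

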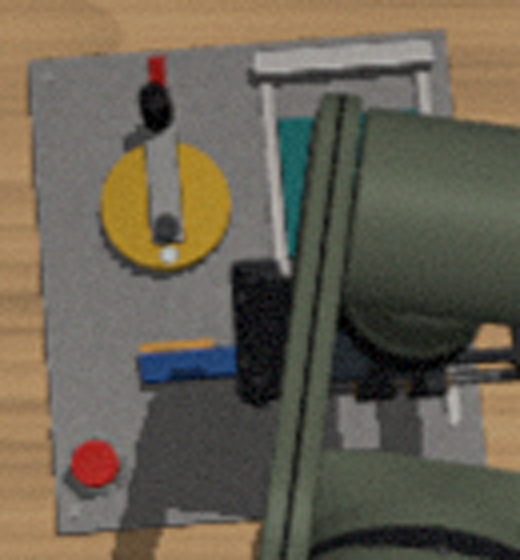

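The lever now points at the red mark: peg at (154,105), pivot (166,228), mark (156,70). Predicted and measured angles agree within about 1°. Next I descend and push the slide.

>>> send_rows --motion '[{"tx": 0,"ty": 0,"tz": 0.069,"rx": 0,"ry": 0,"rz": 0,"gripper": 1},{"tx": 0,"ty": 0,"tz": 0.069,"rx": 0,"ry": 0,"rz": 0,"gripper": 1},{"tx": 0,"ty": 0,"tz": 0.069,"rx": 0,"ry": 0,"rz": 0,"gripper": 1},{"tx": 0,"ty": 0,"tz": 0,"rx": 0,"ry": 0,"rz": 0,"gripper": 1}]'

```text
time_s: 8.07
ee_pos: [506.1, -58.1, 53.2]
ee_rot: [-179.9, 0.3, 3.7]
force: [-0.2, -0.5, 0.3]
gripper_width: 0.6
gripper_force: 0.0
```

>>> send_rows --motion '[{"tx": 0.008,"ty": 0,"tz": 0,"rx": 0,"ry": 0,"rz": 0,"gripper": 1},{"tx": 0.01,"ty": 0,"tz": 0,"rx": 0,"ry": 0,"rz": 0,"gripper": 1},{"tx": 0.01,"ty": 0,"tz": 0,"rx": 0,"ry": 0,"rz": 0,"gripper": 1},{"tx": 0.01,"ty": 0,"tz": 0,"rx": 0,"ry": 0,"rz": 0,"gripper": 1},{"tx": 0.01,"ty": 0,"tz": 0,"rx": 0,"ry": 0,"rz": 0,"gripper": 1},{"tx": 0.01,"ty": 0,"tz": 0,"rx": 0,"ry": 0,"rz": 0,"gripper": 1}]'

```text
time_s: 8.82
ee_pos: [535.8, -57.1, 55.4]
ee_rot: [-180.0, 0.1, 3.7]
force: [-0.9, 0.0, 1.2]
gripper_width: 0.5
gripper_force: 1.1
```

>>> send_rows --motion '[{"tx": 0.01,"ty": 0,"tz": 0,"rx": 0,"ry": 0,"rz": 0,"gripper": 1},{"tx": 0.01,"ty": 0,"tz": 0,"rx": 0,"ry": 0,"rz": 0,"gripper": 1},{"tx": 0.01,"ty": 0,"tz": 0,"rx": 0,"ry": 0,"rz": 0,"gripper": 1}]'

```text
time_s: 9.2
ee_pos: [551.2, -56.0, 55.3]
ee_rot: [-180.0, 0.0, 3.7]
force: [-2.8, 0.8, 1.9]
gripper_width: 0.1
gripper_force: 1.6
```

>>> send_rows --motion '[{"tx": 0.008,"ty": 0,"tz": 0,"rx": 0,"ry": 0,"rz": 0,"gripper": 1},{"tx": 0.008,"ty": 0,"tz": 0,"rx": 0,"ry": 0,"rz": 0,"gripper": 1},{"tx": 0.008,"ty": 0,"tz": 0,"rx": 0,"ry": 0,"rz": 0,"gripper": 1},{"tx": 0.006,"ty": 0,"tz": 0,"rx": 0,"ry": 0,"rz": 0,"gripper": 1}]'

```text
time_s: 9.7
ee_pos: [566.1, -55.1, 55.2]
ee_rot: [-180.0, 0.0, 3.7]
force: [-3.2, 1.6, 0.6]
gripper_width: 0.3
gripper_force: 1.6
```

Run:
```python
from h import *
s=env.state();print(wj(s['ee_pos']),s['force'])
```

```text
[-27.6789191  -62.12070992] [-3.15772417  1.5739402   0.57345706]
```

About 12 mm to go. I'll use small steps and watch the force.

>>> send_rows --motion '[{"tx": 0.006,"ty": 0,"tz": 0,"rx": 0,"ry": 0,"rz": 0,"gripper": 1},{"tx": 0.006,"ty": 0,"tz": 0,"rx": 0,"ry": 0,"rz": 0,"gripper": 1},{"tx": 0.004,"ty": 0,"tz": 0,"rx": 0,"ry": 0,"rz": 0,"gripper": 1}]'

```text
time_s: 10.07
ee_pos: [574.2, -54.7, 55.3]
ee_rot: [180.0, 0.0, 3.7]
force: [-3.3, 0.7, 0.5]
gripper_width: 0.4
gripper_force: 1.5
```

>>> send_rows --motion '[{"tx": 0.003,"ty": 0,"tz": 0,"rx": 0,"ry": 0,"rz": 0,"gripper": 1},{"tx": 0.003,"ty": 0,"tz": 0,"rx": 0,"ry": 0,"rz": 0,"gripper": 1}]'

```text
time_s: 10.32
ee_pos: [577.1, -54.5, 55.3]
ee_rot: [180.0, 0.0, 3.7]
force: [-3.1, 1.5, -0.9]
gripper_width: 0.3
gripper_force: 1.4
```

>>> send_rows --motion '[{"tx": 0.003,"ty": 0,"tz": 0,"rx": 0,"ry": 0,"rz": 0,"gripper": 1},{"tx": 0.002,"ty": 0,"tz": 0,"rx": 0,"ry": 0,"rz": 0,"gripper": 1}]'

```text
time_s: 10.58
ee_pos: [577.8, -54.5, 55.4]
ee_rot: [180.0, 0.2, 3.7]
force: [-8.7, 0.3, 4.0]
gripper_width: 0.7
gripper_force: 4.2
```

>>> send_rows --motion '[{"tx": 0.002,"ty": 0,"tz": 0,"rx": 0,"ry": 0,"rz": 0,"gripper": 1}]'

```text
time_s: 10.7
ee_pos: [577.8, -54.5, 55.4]
ee_rot: [-180.0, 0.4, 3.7]
force: [-11.3, 0.5, 4.8]
gripper_width: 0.8
gripper_force: 5.4
```

>>> send_rows --motion '[{"tx": 0.002,"ty": 0,"tz": 0,"rx": 0,"ry": 0,"rz": 0,"gripper": 1}]'

```text
time_s: 10.82
ee_pos: [577.8, -54.5, 55.4]
ee_rot: [-180.0, 0.5, 3.7]
force: [-12.7, -0.2, 7.6]
gripper_width: 0.5
gripper_force: 6.6
```

The slide is at a hard stop at jig x ≈ -16, where home was expected (-15). Backing off, lifting clear and checking.

>>> send_rows --motion '[{"tx": -0.02,"ty": 0,"tz": 0,"rx": 0,"ry": 0,"rz": 0,"gripper": 1},{"tx": -0.03,"ty": 0,"tz": 0,"rx": 0,"ry": 0,"rz": 0,"gripper": 1},{"tx": 0,"ty": 0,"tz": -0.1,"rx": 0,"ry": 0,"rz": 0,"gripper": 1},{"tx": 0,"ty": 0,"tz": -0.1,"rx": 0,"ry": 0,"rz": 0,"gripper": 1},{"tx": -0.1,"ty": 0.1,"tz": -0.05,"rx": 0,"ry": 0,"rz": 0,"gripper": 1},{"tx": -0.1,"ty": 0.1,"tz": 0,"rx": 0,"ry": 0,"rz": 0,"gripper": 1},{"tx": 0,"ty": 0.12,"tz": 0,"rx": 0,"ry": 0,"rz": 0,"gripper": 1},{"tx": 0,"ty": 0.12,"tz": 0,"rx": 0,"ry": 0,"rz": 0,"gripper": 1},{"tx": 0,"ty": 0.12,"tz": 0,"rx": 0,"ry": 0,"rz": 0,"gripper": 1},{"tx": 0,"ty": 0.12,"tz": 0,"rx": 0,"ry": 0,"rz": 0,"gripper": 1},{"tx": 0,"ty": 0,"tz": 0,"rx": 0,"ry": 0,"rz": 0,"gripper": 1}]'

```text
time_s: 12.2
ee_pos: [491.4, -390.8, 175.9]
ee_rot: [179.9, -0.1, 3.4]
force: [-0.0, 0.0, 1.0]
gripper_width: 0.5
gripper_force: 0.0
```

Run:
```python
from h import *
f=grab('top');im=f['frame']
a=cv2.resize(im[85:225,185:315],None,fx=4.2,fy=4.2,interpolation=cv2.INTER_CUBIC)
cv2.imwrite('pics/c6.png',a[:,:,::-1]); print(env.state()['ee_pos'])
```

```text
[ 491.24088777 -388.17903304  175.87993076]
```

View pics/c6.png

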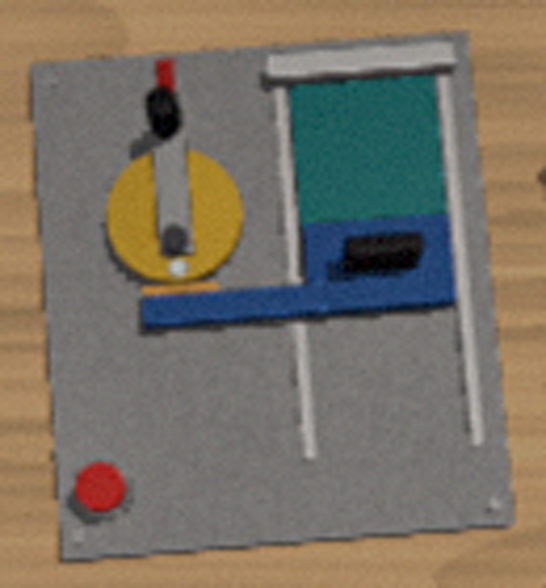

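The tile is flush against the fence (edge at row 75). The slide is touching it, the lever points at the mark, and the pot hasn't moved.

```bash
python3 -c "
from workcell import env
print(env.job_done())"
```

```text
the job is handed in; nothing more can be done
None
```

The job is handed in: the cam is at its low point with the lever on the red mark (within about 1°), the slide has pushed the teal tile fully home against the fence, and the arm is clear, at about 12 s of the 51 s allowed.

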